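# Cure the varnished ball under the UV lamp

## Robot

A 6-joint arm with a two-finger parallel gripper is mounted at the origin on the work surface. World frame = base frame: x ahead of the robot, y to its left, z up, the work surface at z = 0. Lengths are in mm, angles in degrees, forces in N, time in s.
With the tool pointing down it reaches from about 350 to 850 mm from the base axis. Payload 8.1 kg.
Tool frame: the origin (TCP) lies midway between the tips of the shut fingers; the grasp point (between the pads) lies 19 mm behind it (ctrl.grasp_offset is the distance from the TCP to the grasp point, in mm); z points along the fingers, y is the line along which they close (so a half turn about z gives the same grasp; the last joint's range is limited). The gripper opens to 93 mm and grips with 3 to 60 N. Pads are 15 mm wide; open, the fingers measure 128 mm over their backs; the gripper's body (75 mm by 188 mm) begins 65 mm behind the grasp point.
Start: joints at [66.497, 7.471, 85.268, -0, 87.261, -4.893], TCP at [191.45, 568.641, 218.635] pointing down, gripper open.
Joint ranges: [-169.43, 169.43], [-51.17, 129.36], [1.28, 143.12], [-76.62, 256.62], [0, 156.53], [-152.29, 152.29]. Speed limits (degrees/s): [136.94, 136.94, 159.86, 180, 180, 180].

## Interface

Orientations are given as [roll, pitch, yaw] about the fixed x, y, z axes, in that order (R = Rz(yaw) Ry(pitch) Rx(roll)).
In Python, from plant import ctrl gives the robot as it stands.
- The arm moves only by the shell command python3 -m crank 'ROWS' [OPENING] [FORCE]. ROWS is text: rows parted by semicolons, each of 4 numbers parted by spaces: the shift along the tool's x, y, z in cm, then the turn about the tool's z in degrees. In form: dx dy dz yaw; .... A call has 1 to 20 rows; each row shifts and turns the commanded pose from where the row before left it, along the tool's axes as they then stand; what a row does not reach is not made up. A row lasts 1/8 s, in which the tool goes at most 62.5 mm and 10.7 degrees, less where a joint would pass 70% of its speed; a pose out of reach is approached as far as the arm can. A call with a gripper value outside its range is refused whole. OPENING is the opening, from 0 (shut) to 1 (fully open), set as the call begins (- or left out, the last holds). The fingers move at their own pace and stop on an object; FORCE is the grip in N (left out, the last holds). Time passes only in rows, so rows that do not move let the fingers close. It gives the time, the measured TCP pose, the force, the opening and the grip force at its end, in the units of the state.
- ctrl.observe(): the state, without advancing time (a new reading comes with each control period).
- ctrl.snapshot(name): name is "scene" or "top"; returns the picture (400x640x3 uint8, blue, green, red); there is no depth.
- ctrl.get_calibration(name): a dict with "mtx" (3x3 intrinsics, pixels), "rvec" (rotation vector, rad) and "tvec" (3), from world to camera coordinates, as OpenCV has them. Camera axes: x right, y down, z forward; pixel columns grow to the right and rows downward; lengths in mm; the calibration is good to about 2 mm. A picture is of the moment at which its call begins. get_calibration takes no time and is no camera call.
- ctrl.close_job(): hands the job in; it is judged then, once.
The state is a dict: "time_s": time; "qpos": joint angles; "qd": joint speeds; "joint_torque": joint torques, N m; "tool_pos": TCP position; "tool_rot": TCP orientation; "force": force on the tool from outside, world axes, zero at the start; "moment": the same for the moment, N m; "grip_width": finger opening in mm; "grasp_force": force on a finger pad.
Only numpy, scipy, OpenCV 4.12 (cv2) and the standard library are available. Lean on these libraries where they do the work, as an engineer would, in place of code of your own. Each camera call takes 0.05 s, during which the arm holds its last target. There are 200 camera calls.

## Task

Take the freshly varnished teal ball off the drying rack, set it in the cup of the small hand tray and let go of it; then lift the tray by its upright handle and carry it, kept level so that the loose ball stays in its cup, to the UV lamp. Finish while still holding the tray up, level and still, with its cup end towards the lamp and the ball in the beam: centred in front of the lens at lens height, about 80 mm from it. Never let the teal ball drop onto the table, and leave the other balls, the bottles and the jar where they are.

Things in the scene. Friction and masses are not known exactly. Their poses are not given: they have to be found in the camera images.
- teal_ball_center (a point): centre of the teal (dark blue-green) ball to be cured: a loose wooden ball 40 mm in diameter, about 22 g, lying in one of the rack's three cups (which one varies) with its centre 61 mm above the table. The rotation of the ball means nothing
- yellow_ball_center (a point): centre of the yellow ball, 40 mm in diameter, loose on another cup of the rack; leave it
- white_ball_center (a point): centre of the white ball, 40 mm in diameter, loose on another cup of the rack; leave it
- rack: fixed plywood drying rack, 70 x 215 x 20 mm (x, y, z), origin at the centre of its underside. Three round wooden pedestal cups, 30 mm across, stand in a row along its y axis at y = -75, 0 and +75 mm; their rims are 45 mm above the table, and a ball sits on each, sunk 4 mm into its mouth
- tray: the loose hand tray, about 160 g: plywood floor 140 x 70 mm (x, y) and 6 mm thick with a teal lip 12 mm high, standing flat on the table. Origin at the centre of its underside, z up. In the middle stands a dark wooden fin handle, 44 mm long in x, 12 mm thick in y, its top 85 mm above the underside. A round wooden pedestal cup stands at x = +50 mm (the cup end)
- tray_grip (a point): point to grasp on the tray's handle: the middle of the fin, 65 mm above the tray's underside; pinch across the tray's y axis (12 mm). Axes as the tray's
- tray_seat (a point): where the centre of a ball lies when it sits in the tray's cup: 50 mm along the tray's +x from the handle, 50 mm above the tray's underside, 16 mm above the cup's rim. The cup is 30 mm across outside with a mouth 24 mm wide, so the ball sinks only 4 mm and rolls out if the tray tips past about 35 degrees
- lamp: fixed UV curing lamp (its place and yaw vary): a white drum 80 mm in diameter and 75 mm long lying level, 200 mm above the table on a thin post with a round base 110 mm across. It shines along its own -x axis; its +x axis points from the lit spot back into the lamp
- lamp_lens (a point): centre of the violet lens on the lamp's front face, 200 mm above the table. Axes as the lamp's
- lamp_spot (a point): the middle of the beam where the ball is to be held: 80 mm straight out from the lens, 200 mm above the table. Axes as the lamp's
- blue_bottle: loose blue paint bottle, 64 mm across, 150 mm high, origin at the centre of its underside; leave it
- glue_bottle: loose white glue bottle with a red cap, 40 mm across, 100 mm high, origin at the centre of its underside; leave it
- varnish_jar: loose amber jar with a steel lid, 48 mm across, 55 mm high, origin at the centre of its underside, near the front of the lamp; leave it
Mind the look-alikes: they are no part of the job. There is more than one size of the glue_bottle; the one meant has the size given above.

How it is judged (in metres and radians):
On the way, in this order (a step that is already met when the one before it is completed fails the run):
1. the teal ball sits in the tray's cup, let go, with the tray standing on the table (distance between teal_ball_center and tray_seat below 0.009 m and contact force between the fingers and teal_ball below 0.05 N and height (world z) of tray below 0.01 m and angle between tray's own z axis and vertical below 0.1 rad), for 0.3 s.
2. the tray is lifted clear of the table by its handle with the ball in its cup (distance between teal_ball_center and tray_seat below 0.009 m and contact force between the fingers and teal_ball below 0.05 N and height (world z) of tray above 0.05 m), for 0.2 s.
At the end, for the whole second after the job is handed in: the teal ball is in the tray's cup (within 9 mm), untouched, within 30 mm of the spot 80 mm before the lens; the fingers alone hold the tray over 100 mm up, within 8 degrees of level, under 30 mm/s, cup end to the lamp (34 degrees), touching no lamp, rack, bottle or jar (distance between teal_ball_center and tray_seat below 0.009 m and contact force between the fingers and teal_ball below 0.05 N and distance between teal_ball_center and lamp_spot below 0.03 m and angle between tray's own z axis and vertical below 0.14 rad and angle between the x axis of tray and the x axis of lamp, either way round below 0.6 rad and horizontal distance between tray_grip and lamp_lens above 0.08 m and height (world z) of tray above 0.1 m and linear speed of tray below 0.03 m/s and contact force between the fingers and tray above 1 N and contact force between tray and lamp below 0.05 N and contact force between tray and rack below 0.05 N and contact force between tray and blue_bottle below 0.05 N and contact force between tray and glue_bottle below 0.05 N and contact force between tray and varnish_jar below 0.05 N); the arm keeps its last pose, push and grip.
It fails at once if the teal ball drops onto the table (height (world z) of teal_ball_center below 0.03 m).
It fails at once if the tray tips by more than 26 degrees (angle between tray's own z axis and vertical above 0.45 rad).
It fails at once if another ball, a bottle or the jar is moved by more than 30 mm (distance of any of yellow_ball_center, white_ball_center, blue_bottle, glue_bottle, varnish_jar from where it was at the start of the episode above 0.03 m).
It also fails if it takes over 61 s, if anything falls off the work surface, if the arm or the gripper's body presses on something with over 40 N, if the wrist force passes 120 N, or if a joint passes its speed limit or range.

## Working session

There is one attempt and no reset: what is moved stays moved. The work goes in short steps, Python scripts to look and compute and a shell command to move; the robot and the scene stay as the last step left them, time stands still between calls to the robot, and variables do not carry over. Pictures are saved under pics/ and viewed, at most 10 in all, crops included, and the job is handed in when it is done.

```bash
ls; mkdir -p pics
python3 - <<'E'
from plant import ctrl
import cv2
for n in("scene","top"):
    cv2.imwrite(f"pics/{n}0.png",ctrl.snapshot(n)); c=ctrl.get_calibration(n); print(n,c)
print(ctrl.observe())
E
```

```text
pics
scene {'mtx': array([[420.69650834,   0.        , 320.39625496],
       [  0.        , 420.69650834, 192.76986002],
       [  0.        ,   0.        ,   1.        ]]), 'rvec': array([ 0.97684578,  2.26316328, -1.23474143]), 'tvec': array([ 420.0262802 , -114.8720405 , 1532.69200393])}
top {'mtx': array([[462.37219675,   0.        , 318.89086074],
       [  0.        , 462.37219675, 204.94653849],
       [  0.        ,   0.        ,   1.        ]]), 'rvec': array([ 2.19241509, -2.16679221,  0.07794971]), 'tvec': array([ -40.00451247,  618.54765428, 1390.3370155 ])}
{'time_s': 0.1, 'qpos': array([ 6.64965404e+01,  7.50997768e+00,  8.53218075e+01, -8.33807582e-04,
        8.72614243e+01, -4.89282817e+00]), 'qd': array([ 0.07996977, -0.10946062, -0.18130465, -0.00562369,  0.01522485,
        0.01745694]), 'joint_torque': array([ 7.76206634e-04, -5.61346507e+01, -4.93091011e+01,  7.70457624e-02,
        2.91934214e-02, -3.68363806e-05]), 'tool_pos': array([191.26181113, 568.16939695, 217.71252921]), 'tool_rot': array([-1.79907059e+02, -7.12028644e-03,  1.61389403e+02]), 'force': array([ 0.31185806,  0.64562993, -0.90582358]), 'moment': array([-0.01336639, -0.01375657, -0.01257512]), 'grasp_force': 0.0, 'grip_width': 92.70800939166332}
```

View pics/scene0.png

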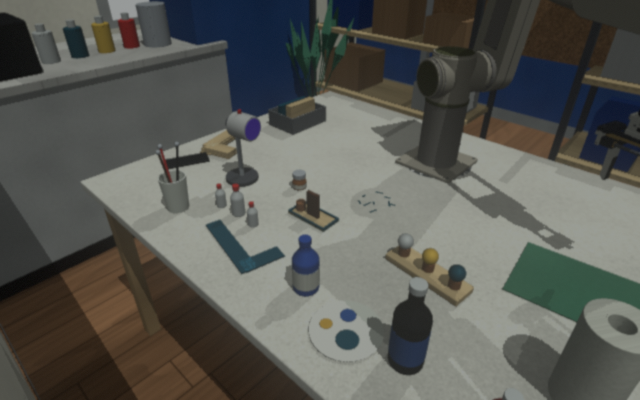

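View pics/top0.png

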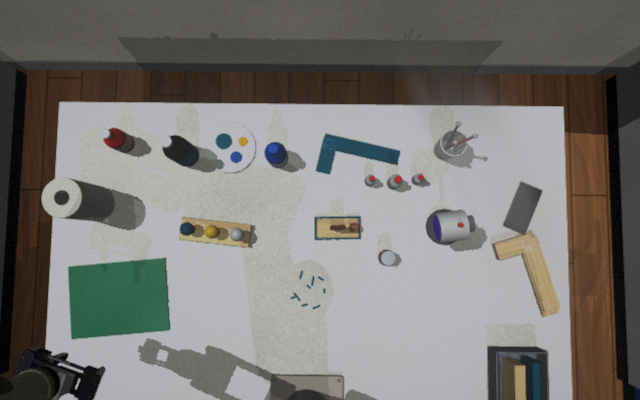

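The scene view shows the rack with the teal ball at about (457,272), the tray at (313,210) and the lamp's violet lens at (252,127). In the top view the teal ball is at (187,229), the tray at (337,228) and the lamp at (450,226), shining left. Next I'll measure these and enlarge the tray and lamp.

```bash
cat > h.py <<'E'
import cv2, numpy as np
from plant import ctrl
def cam(n):
    c=ctrl.get_calibration(n); R=cv2.Rodrigues(np.array(c["rvec"]))[0]; t=np.array(c["tvec"]).ravel(); return np.array(c["mtx"]),R,t
def ray(n,p):
    K,R,t=cam(n); d=R.T@np.linalg.solve(K,[p[0],p[1],1.]); return -R.T@t,d/np.linalg.norm(d)
def onz(n,p,z):
    o,d=ray(n,p); return o+d*(z-o[2])/d[2]
def two(p,q):
    (a,d),(b,e)=ray("top",p),ray("scene",q)
    s=np.linalg.lstsq(np.c_[d,-e],b-a,rcond=None)[0]; P,Q=a+s[0]*d,b+s[1]*e
    return (P+Q)/2,np.linalg.norm(P-Q)
def proj(n,X):
    K,R,t=cam(n); v=K@(R@np.array(X)+t); return v[:2]/v[2]
def blobs(im,lo,hi,box,amin=15):
    x0,y0,x1,y1=box; m=cv2.inRange(cv2.cvtColor(im,cv2.COLOR_BGR2HSV),lo,hi)[y0:y1,x0:x1]
    n,l,s,c=cv2.connectedComponentsWithStats(m)
    return [(np.round(c[i]+[x0,y0],1),s[i]) for i in range(1,n) if s[i,4]>=amin]
E
python3 - <<'E'
from h import *
T=cv2.imread("pics/top0.png");S=cv2.imread("pics/scene0.png")
R={"teal":((85,90,20),(105,255,255)),"yel":((15,120,60),(28,255,255)),"vio":((115,90,40),(150,255,255))}
for k,b in(("teal",(175,215,260,250)),("yel",(195,215,230,250)),("vio",(420,200,470,250))):print("T",k,*blobs(T,*R[k],b))
for k,b in(("teal",(440,255,475,290)),("vio",(220,105,270,150))):print("S",k,*blobs(S,*R[k],b))
print("dark T",*blobs(T,(0,0,0),(255,255,70),(305,205,370,250)))
print("teal T",*blobs(T,(80,60,0),(110,255,255),(305,205,370,250)))
a=cv2.resize(T[200:280,300:480],None,fx=4,fy=4,interpolation=2)
b=cv2.resize(S[100:240,200:380],None,fx=3,fy=3,interpolation=2)[:, :]
cv2.imwrite("pics/c1.png",np.vstack([a[:,:720],]))
cv2.imwrite("pics/c2.png",b)
E
```

```text
T teal (array([184.8, 228.2]), array([ 6,  8,  9, 11, 73], dtype=int32))
T yel (array([210.9, 231. ]), array([ 10,  10,  13,  13, 133], dtype=int32))
T vio (array([436.5, 227.8]), array([ 13,  16,   8,  25, 144], dtype=int32))
S teal (array([459.2, 270.9]), array([17, 13,  6,  6, 26], dtype=int32))
S vio (array([252.1, 128.8]), array([ 25,  14,  15,  21, 243], dtype=int32))
dark T (array([337.7, 228.5]), array([28, 23, 11,  2, 15], dtype=int32))
teal T (array([332.8, 229.2]), array([ 10,  11,  45,  24, 123], dtype=int32))
```

View pics/c1.png

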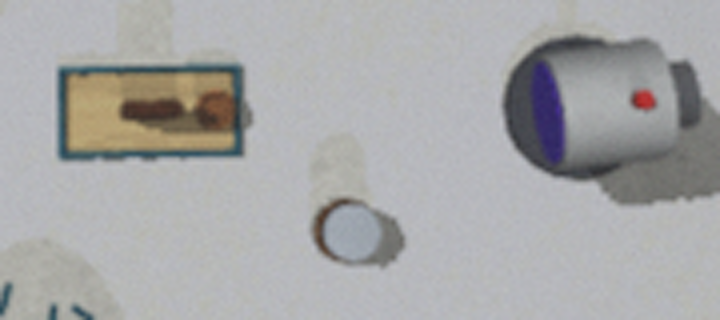

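View pics/c2.png

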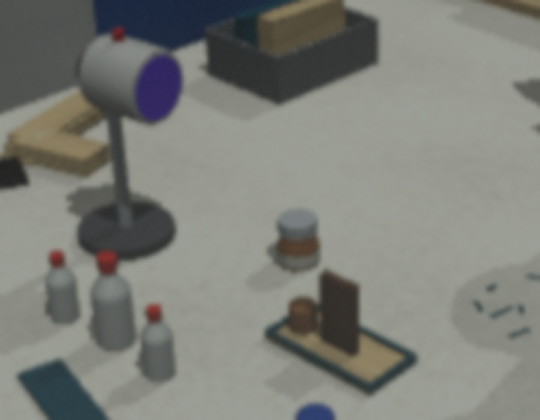

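The crops show the tray's cup end to the right, facing the lamp. Its lip corners in the top view are at about (315,217), (360.5,216.5), (360.7,239.2) and (315,239.5), the fin is at (338,227) and the cup at (354,227). The lens is at (437,228) in the top view and (252.5,129) in the scene view, and the jar is at (388,258).

Run:
```python
from h import *
T=cv2.imread("pics/top0.png");S=cv2.imread("pics/scene0.png")
print("teal lo",*blobs(T,(80,60,0),(115,255,255),(175,215,200,245)),*blobs(S,(80,60,0),(115,255,255),(440,255,475,290)))
print("yel S",*blobs(S,(15,120,40),(30,255,255),(415,240,445,275)))
for nm,p in(("teal",(187,229)),("tealmask",(184.8,228.2)),("yel",(210.9,231))):print(nm,onz("top",p,61).round(1))
print("yel2",two((210.9,231),(430.5,256.5)))
print("teal2",two((187,229),(457,272)))
cs=[onz("top",(300+x/4,200+y/4),12)for x,y in((60,67),(242,66),(243,157),(60,158))]
c=np.array(cs);print("tray",c.round(1),c.mean(0).round(1))
print("sides",[np.linalg.norm(c[i]-c[(i+1)%4]).round(1)for i in range(4)])
print("fin top",onz("top",(338,227),85).round(1),"cup",onz("top",(354,227.3),34).round(1))
print("lens",two((436.8,228.2),(252.3,128.8)),onz("top",(436.8,228.2),200))
# lens as ellipse: ends of its horizontal diameter at z=200; drum rear end
for n,im,b in(("T",T,(420,200,470,250)),("S",S,(220,105,270,150))):
    x0,y0,x1,y1=b;m=cv2.inRange(cv2.cvtColor(im,cv2.COLOR_BGR2HSV)[y0:y1,x0:x1],(115,80,30),(150,255,255))
    ct=max(cv2.findContours(m,0,1)[0],key=cv2.contourArea);e=cv2.fitEllipse(ct);print(n,np.add(e[0],b[:2]),e[1],e[2])
# drum side silhouettes in top view: crop points (front corners, rear corners) at z=200 
P=[onz("top",(300+x/4,200+y/4),200)for x,y in((543,55),(655,40),(672,155),(560,165))]
print("drum",np.round(P,1))
print("red knob",onz("top",(461,225),245).round(1))
print("jar",onz("top",(388,258),55).round(1))
```

```text
teal lo (array([185.4, 228.4]), array([  5,   8,  12,  12, 104], dtype=int32)) (array([457.9, 271.7]), array([ 12,  11,  13,  13, 131], dtype=int32))
yel S (array([430.4, 255.5]), array([  9,   9,  14,  14, 152], dtype=int32))
teal [539.9 357.8  61. ]
tealmask [542.2 364.5  61. ]
yel [534.9 286.6  61. ]
yel2 (array([534.71923783, 287.50462299,  58.43342325]), np.float64(0.6652733928094117))
teal2 (array([539.69544808, 359.19762502,  58.17797155]), np.float64(1.2177651587542149))
tray [[ 583.3  -21.1   12. ]
 [ 585.7 -161.1   12. ]
 [ 515.9 -162.2   12. ]
 [ 513.5  -22.    12. ]] [549.6 -91.6  12. ]
sides [np.float64(140.0), np.float64(69.8), np.float64(140.2), np.float64(69.8)]
fin top [550.5 -89.5  85. ] cup [ 551.6 -139.7   34. ]
lens (array([ 547.200319  , -349.09859165,  197.75550672]), np.float64(0.4895063983850797)) [ 546.95274124 -348.36819298  200.        ]
T [436.47846985 227.94664764] (6.447715759277344, 24.88593864440918) 171.4562530517578
S [252.09466171 128.78251648] (13.528548240661621, 20.962268829345703) 14.859482765197754
drum [[ 585.5 -345.9  200. ]
 [ 596.3 -420.6  200. ]
 [ 519.9 -430.9  200. ]
 [ 512.4 -356.6  200. ]]
red knob [ 554.6 -399.2  245. ]
jar [ 461.3 -239.5   55. ]
```

All sizes check out: the tray sides come to 140 × 69.8 mm, the ball spacing to 75 mm and the heights to within 3 mm. Working targets:
- Teal ball: (541,362,61)
- Tray seat: (550.6,-141.6,50)
- Tray yaw: -89°
- Lamp axis: about -83°
- Lamp spot: (537,-269,200)

I'll turn the tool so the fingers close across the rack row.

```bash
cat > go.py <<'E'
import sys,numpy as np
from plant import ctrl
from scipy.spatial.transform import Rotation as Ro
s=ctrl.observe();R=Ro.from_euler("xyz",s["tool_rot"],degrees=True)
tg=np.array([float(v) for v in sys.argv[1:4]])
print("t",round(s["time_s"],2),"pos",s["tool_pos"].round(1),"rot",s["tool_rot"].round(1),"shift cm",(R.inv().apply(tg-s["tool_pos"])/10).round(2),"F",s["force"].round(1),"w",round(s["grip_width"],1),"g",round(s["grasp_force"],1))
E
python3 -m crank '0 0 0 9.5;0 0 0 9.5;0 0 0 9.5;0 0 0 9.5;0 0 0 9.5;0 0 0 9.5;0 0 0 9.5;0 0 0 9.5;0 0 0 0;0 0 0 0' 1; python3 go.py 541 362 120
```

```text
time_s: 1.35
tool_pos: [191.4, 568.5, 218.3]
tool_rot: [-180.0, 0.0, 85.6]
force: [0.2, 0.2, -0.1]
grip_width: 93.0
grasp_force: 0.0
t 1.35 pos [191.4 568.5 218.3] rot [-180.     0.    85.6] shift cm [-17.91  36.44   9.84] F [ 0.2  0.2 -0.1] w 93.0 g 0.0
```

```bash
python3 -m crank '-1 2 0.3 0;-1.5 3 0.8 0;-1.5 3 0.8 0;-1.5 3 0.8 0;-1.5 3 0.8 0;-1.5 3 0.8 0;-1.5 3 0.8 0;-1.5 3 0.8 0;-1.5 3 0.8 0;-1.5 3 0.8 0;-1.5 3 0.8 0;-1.5 3 0.8 0;-0.5 1.4 0.7 0;0 0 0 0;0 0 0 0;0 0 0 0'; python3 go.py 541 362 42
python3 - <<'E'
from h import *
a,b=ctrl.snapshot("top"),ctrl.snapshot("scene")
cv2.imwrite("pics/d.png",np.hstack([cv2.resize(a[170:290,140:260],None,fx=3.3,fy=3.3),cv2.resize(b[200:320,380:500],None,fx=3.3,fy=3.3)]))
E
```

```text
time_s: 3.35
tool_pos: [539.2, 360.9, 121.2]
tool_rot: [180.0, -0.0, 85.5]
force: [0.9, -0.8, 0.1]
grip_width: 92.9
grasp_force: 0.0
t 3.35 pos [539.2 360.9 121.2] rot [180.   -0.   85.5] shift cm [0.12 0.17 7.92] F [ 0.9 -0.8  0.1] w 92.9 g 0.0
```

View pics/d.png

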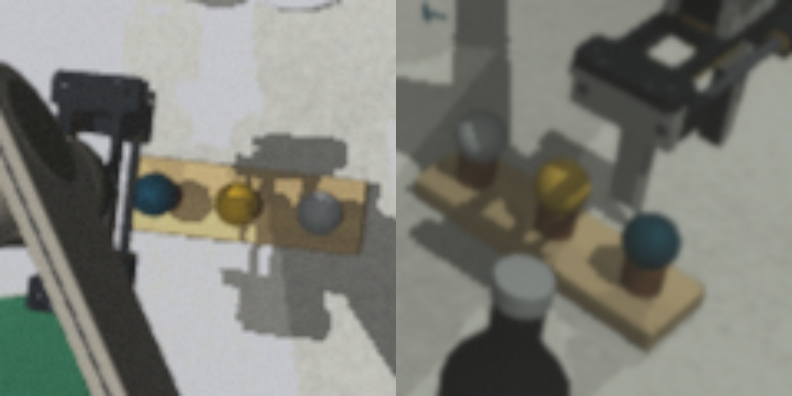

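The top crop shows the unshadowed teal ball at (187,228.5). In the scene crop it is at about (457,272.5), with the fingers above it. I'll check where the TCP projects and remeasure the ball.

Run:
```python
from h import *
for z in(121,140,220):print(z,proj("top",(539,361,z)),proj("scene",(539,361,z)))
for dx in(-50,50): print(proj("scene",(539+dx,361,121)),proj("top",(539+dx,361,121)),)
a,b=ctrl.snapshot("top"),ctrl.snapshot("scene")
A=blobs(a,(80,60,0),(118,255,255),(178,215,205,245));B=blobs(b,(80,60,0),(115,255,255),(440,255,475,290));print(A,B)
p=A[0][0];q=B[0][0];print(onz("top",p,61),onz("scene",q,61),two(p,q))
for k,bx in(("yel",(195,215,230,250)),):
  y=blobs(a,(15,90,40),(30,255,255),bx);print(y,onz("top",y[0][0],61))
```

```text
121 [179.76267024 228.79093362] [462.66913548 251.19160732]
140 [177.69292342 228.61858662] [464.2792749  244.52203533]
220 [168.26989774 227.83393496] [471.47324236 214.72294872]
[473.13686056 240.71901234] [179.14403813 246.46442862]
[451.48591875 262.38002682] [180.37769747 211.22042553]
[(array([186.1, 228.5]), array([  3,   8,  12,  12, 118], dtype=int32))] [(array([457.5, 271.9]), array([ 11,  11,  14,  13, 154], dtype=int32))]
[541.39042655 360.55710127  61.        ] [541.2330556  361.40822025  61.        ] (array([541.20076285, 360.99969227,  60.6976136 ]), np.float64(0.7873012537447152))
[(array([208. , 229.8]), array([  0,   4,  28,  25, 390], dtype=int32)), (array([226.2, 226.9]), array([27,  9,  8,  9, 44], dtype=int32))] [538.30565414 295.32818511  61.        ]
```

Both views agree on (541.2,361.0,60.7), so I'll descend and grasp.

```bash
python3 -m crank '0.02 0.2 1 0;0 0 1.5 0;0 0 1.5 0;0 0 1.5 0;0 0 1.4 0;0 0 1 0;0 0 0 0;0 0 0 0'; python3 go.py 541.2 361 42; python3 -m crank '0 0 0 0;0 0 0 0;0 0 0 0;0 0 0 0;0 0 0 0;0 0 0 0;0 0 0 0;0 0 0 0' 0 8; python3 go.py 541.2 361 120
```

```text
time_s: 4.55
tool_pos: [542.3, 360.3, 42.3]
tool_rot: [180.0, -0.0, 85.4]
force: [0.1, 0.1, -0.0]
grip_width: 93.1
grasp_force: 0.0
t 4.55 pos [542.3 360.3  42.3] rot [180.   -0.   85.4] shift cm [ 0.07 -0.11  0.03] F [ 0.1  0.1 -0. ] w 93.1 g 0.0
time_s: 5.55
tool_pos: [542.2, 360.0, 41.9]
tool_rot: [180.0, -0.0, 85.4]
force: [1.9, -0.5, 1.4]
grip_width: 39.4
grasp_force: 8.0
t 5.55 pos [542.2 360.   41.9] rot [180.   -0.   85.4] shift cm [ 0.09 -0.1  -7.81] F [ 1.9 -0.5  1.4] w 39.4 g 8.0
```

```bash
python3 -m crank '0 0 -0.5 0;0 0 -1 0;0 0 -1.5 0;0 0 -1.5 0;0 0 -1.5 0;0 0 -1 -2;0 0 -0.5 -2;0 0 0 -1.6;0 0 0 0;0 0 0 0'; python3 go.py 550.6 -141.6 120
```

```text
time_s: 6.8
tool_pos: [541.4, 359.8, 115.9]
tool_rot: [-179.9, 0.0, 91.0]
force: [0.4, 0.8, -0.3]
grip_width: 39.1
grasp_force: 8.0
t 6.8 pos [541.4 359.8 115.9] rot [-179.9    0.    91. ] shift cm [-50.15   0.06  -0.39] F [ 0.4  0.8 -0.3] w 39.1 g 8.0
```

```bash
python3 -m crank '-1 0 -0.5 0;-2 0 -0.5 0;-3 0 0 0;-3 0 0 0;-3 0 0 0;-3 0 0 0;-3 0 0 0;-3 0 0 0;-3 0 0 0;-3 0 0 0;-3 0 0 0;-3 0 0 0;-3 0 0 0;-3 0 0 0;-3 0 0 0;-3 0 0 0;-3 0 0 0;-2 0 0 0;0 0 0 0;0 0 0 0'; python3 go.py 550.6 -141.6 100;  python3 - <<'E'
from h import *
a,b=ctrl.snapshot("top"),ctrl.snapshot("scene")
cv2.imwrite("pics/e.png",np.hstack([cv2.resize(a[170:290,290:410],None,fx=3.3,fy=3.3),cv2.resize(b[130:250,260:380],None,fx=3.3,fy=3.3)]))
B=blobs(b,(80,60,0),(115,255,255),(290,160,340,210));print([(c,onz("scene",c,139+5)) for c,s in B],B)
print(blobs(a,(80,60,0),(115,255,255),(310,205,380,250)))
E
```

```text
time_s: 9.3
tool_pos: [550.3, -139.5, 126.7]
tool_rot: [-180.0, -0.0, 91.0]
force: [-0.2, 0.1, -0.4]
grip_width: 39.6
grasp_force: 8.0
t 9.3 pos [ 550.3 -139.5  126.7] rot [-180.   -0.   91.] shift cm [-0.21  0.03  2.67] F [-0.2  0.1 -0.4] w 39.6 g 8.0
[(array([301.6, 166.4]), array([ 542.52402113, -140.63030608,  144.        ]))] [(array([301.6, 166.4]), array([ 8,  2,  9, 10, 78], dtype=int32))]
[(array([320.7, 227.8]), array([ 5, 12, 22, 23, 67], dtype=int32))]
```

View pics/e.png

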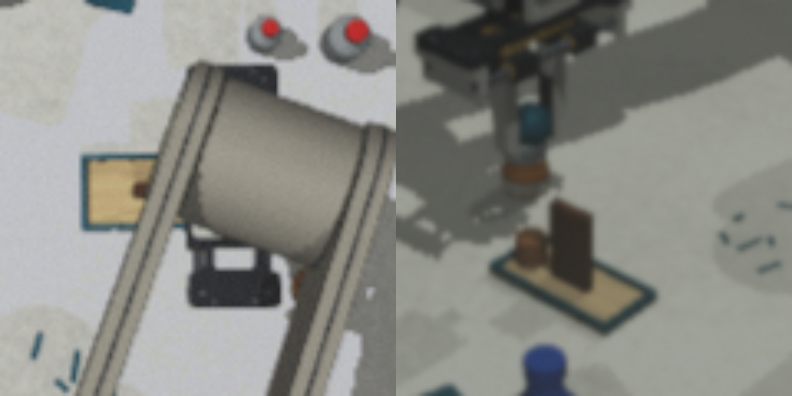

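The scene crop shows the ball held at (302,167), directly above the tray's cup, whose rim is at about (300.8,200.6). The tray hasn't moved. I'll check the cup position with this second view.

Run:
```python
from h import *
print("cup",onz("scene",(300.8,200.8),34), "seat proj",proj("scene",(550.6,-141.6,34)),"ball proj",proj("scene",(550.3,-138.5,145.7)),proj("scene",(550.3,-139.5,145.7)))
b=ctrl.snapshot("scene")
x0,y0=290,195
hs=cv2.cvtColor(b,cv2.COLOR_BGR2HSV)
# tray outline corners in the scene: teal lip outer contour
m=cv2.inRange(hs,(80,50,0),(115,255,120))[195:240,280:350]
p=np.argwhere(m)[:,::-1]+[280,195]
for f in(p[:,0].argmin(),p[:,0].argmax(),p[:,1].argmax(),p[:,1].argmin()):print(p[f],onz("scene",p[f],8).round(1))
for c in((583.4,-21),(585.7,-161.1),(515.9,-162.2),(513.5,-22)):print(proj("scene",(*c,12)).round(1))
```

```text
cup [ 554.57005149 -135.23342376   34.        ] seat proj [300.25332562 199.44878363] ball proj [300.16472692 167.0961884 ] [299.91829365 166.97788474]
[289 210] [ 586.6 -153.7    8. ]
[337 218] [518.4 -22.8   8. ]
[299 239] [661.8 -34.    8. ]
[290 209] [ 581.  -155.4    8. ]
[322.2 227. ]
[287.5 207.8]
[303.8 198.3]
[338.4 216.3]
```

```bash
python3 -m crank '-0.15 0.03 1 0;0 0 1.5 0;0 0 1.5 0;0 0 1.5 0;0 0 1.5 0;0 0 1 0;0 0 0.5 0;0 0 0 0;0 0 0 0'; python3 go.py 550.6 -141.3 31;  python3 - <<'E'
from h import *
b=ctrl.snapshot("scene")
B=blobs(b,(80,60,0),(115,255,255),(290,175,320,207));print(B)
cv2.imwrite("pics/f.png",cv2.resize(b[170:240,270:350],None,fx=7,fy=7,interpolation=2))
E
```

```text
time_s: 10.58
tool_pos: [551.3, -141.6, 42.3]
tool_rot: [179.9, 0.0, 91.0]
force: [0.4, 0.7, 0.6]
grip_width: 39.3
grasp_force: 8.0
t 10.57 pos [ 551.3 -141.6   42.3] rot [179.9   0.   91. ] shift cm [ 0.03 -0.07  1.13] F [0.4 0.7 0.6] w 39.3 g 8.0
[(array([301.3, 191.3]), array([ 8, 12,  8, 10, 72], dtype=int32))]
```

View pics/f.png

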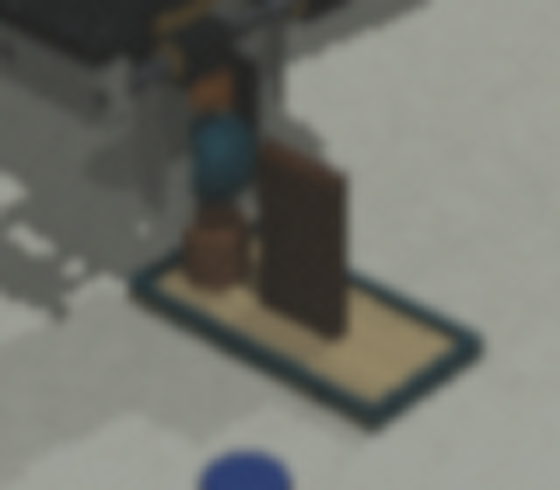

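The crop shows the ball just above the cup and aligned to within 1 px: ball at about u=299.5, cup at about u=300.4. I'll nudge 1 mm in +y and lower while watching the force.

```bash
python3 -m crank '0.1 -0.05 0.3 0;0 0 0.3 0;0 0 0.2 0;0 0 0.2 0;0 0 0 0;0 0 0 0'; python3 go.py 550.6 -140.5 31; python3 -m crank '0 0 0.1 0;0 0 0 0;0 0 0 0'; python3 go.py 550.6 -140.5 31
```

```text
time_s: 11.38
tool_pos: [550.9, -140.5, 32.2]
tool_rot: [179.9, 0.0, 91.0]
force: [1.2, 0.6, 3.7]
grip_width: 39.3
grasp_force: 8.0
t 11.38 pos [ 550.9 -140.5   32.2] rot [179.9   0.   91. ] shift cm [-0.   -0.03  0.12] F [1.2 0.6 3.7] w 39.3 g 8.0
time_s: 11.75
tool_pos: [551.2, -140.5, 31.6]
tool_rot: [179.9, 0.0, 91.0]
force: [-0.2, 1.6, 6.4]
grip_width: 39.3
grasp_force: 8.0
t 11.75 pos [ 551.2 -140.5   31.6] rot [179.9   0.   91. ] shift cm [ 0.   -0.06  0.06] F [-0.2  1.6  6.4] w 39.3 g 8.0
```

```bash
python3 -m crank '0 0 0 0;0 0 0 0;0 0 0 0;0 0 0 0;0 0 0 0;0 0 0 0;0 0 0 0' 0.8; python3 -m crank '0 0 -0.8 0;0 0 -1.5 0;0 0 -1.5 0;0 0 -1.5 0;0 0 -1.5 0;0 0 -1.5 0;0 0 0 0;0 0 0 0'; python3 go.py 549.7 -91 46;  python3 - <<'E'
from h import *
b=ctrl.snapshot("scene")
B=blobs(b,(80,60,0),(115,255,255),(290,180,320,207));print(B,[onz("scene",c,50) for c,s in B],proj("scene",(550.6,-140.5,50)))
cv2.imwrite("pics/g.png",cv2.resize(b[170:240,270:350],None,fx=7,fy=7,interpolation=2))
E
```

```text
time_s: 12.62
tool_pos: [550.3, -140.4, 30.7]
tool_rot: [180.0, 0.0, 91.0]
force: [-0.3, -0.4, -0.7]
grip_width: 74.5
grasp_force: 0.0
time_s: 13.62
tool_pos: [550.0, -140.3, 113.2]
tool_rot: [-180.0, -0.0, 91.0]
force: [0.8, 0.9, -0.4]
grip_width: 74.5
grasp_force: 0.0
t 13.62 pos [ 550.  -140.3  113.2] rot [-180.   -0.   91.] shift cm [4.93 0.06 6.72] F [ 0.8  0.9 -0.4] w 74.5 g 0.0
[(array([300.2, 195.4]), array([ 5, 11, 11, 10, 88], dtype=int32))] [array([ 552.12202408, -139.73503227,   50.        ])] [300.38575518 195.10008561]
```

View pics/g.png

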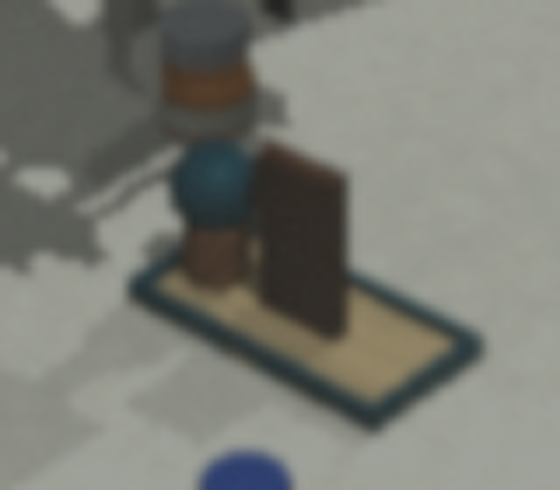

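The ball sits centred in the cup at about (551,-140), measured at (300.2,195.4), and the tray is undisturbed. Next I'll move over the fin and grip it.

```bash
python3 -m crank '1 0.05 0 0;2 0 0 0;1.5 0 0 0;0.5 0 0 0;0 0 0 0;0 0 1.2 0;0 0 1.5 0;0 0 1.5 0;0 0 1.5 0;0 0 1 0;0 0 0 0;0 0 0 0;0 0 0 0'; python3 go.py 550.5 -90.3 46; python3 -m crank '0 0 0 0;0 0 0 0;0 0 0 0;0 0 0 0;0 0 0 0;0 0 0 0;0 0 0 0;0 0 0 0;0 0 0 0;0 0 0 0' 0 30; python3 go.py 550.5 -90.3 46
```

```text
time_s: 15.3
tool_pos: [550.5, -90.6, 47.4]
tool_rot: [179.9, 0.0, 91.0]
force: [0.7, -0.1, 0.0]
grip_width: 74.3
grasp_force: 0.0
t 15.3 pos [550.5 -90.6  47.4] rot [179.9   0.   91. ] shift cm [ 0.03 -0.    0.14] F [ 0.7 -0.1  0. ] w 74.3 g 0.0
time_s: 16.55
tool_pos: [550.1, -90.5, 46.7]
tool_rot: [180.0, 0.0, 91.0]
force: [1.5, -0.6, -0.3]
grip_width: 12.0
grasp_force: 30.0
t 16.55 pos [550.1 -90.5  46.7] rot [180.   0.  91.] shift cm [0.01 0.04 0.07] F [ 1.5 -0.6 -0.3] w 12.0 g 30.0
```

```bash
python3 -m crank '0 0 0 0;0 0 0 0;0 0 -0.3 0;0 0 -0.6 0;0 0 -1 0;0 0 -1 0;0 0 -1 0;0 0 -1 0;0 0 -1 0;0 0 -0.6 0;0 0 -0.3 0;0 0 0 0;0 0 0 0;0 0 0 0;0 0 0 0' - 50; python3 go.py 550.5 -90.3 196.7
python3 - <<'E'
from h import *
b=ctrl.snapshot("scene")
cv2.imwrite("pics/i.png",cv2.resize(b[145:235,270:370],None,fx=6,fy=6,interpolation=2))
B=blobs(b,(80,60,0),(115,255,255),(290,145,320,185),30);print(B,proj("scene",(550.6,-140.5,118.5)))
E
```

```text
time_s: 18.42
tool_pos: [549.8, -90.4, 114.4]
tool_rot: [-180.0, -0.0, 91.0]
force: [0.4, 0.3, -1.7]
grip_width: 11.6
grasp_force: 50.0
t 18.43 pos [549.8 -90.4 114.4] rot [-180.   -0.   91.] shift cm [ 0.01  0.07 -8.23] F [ 0.4  0.3 -1.7] w 11.6 g 50.0
[(array([299.3, 174.5]), array([ 6, 27,  8,  7, 31], dtype=int32))] [299.82779981 175.15791281]
```

View pics/i.png

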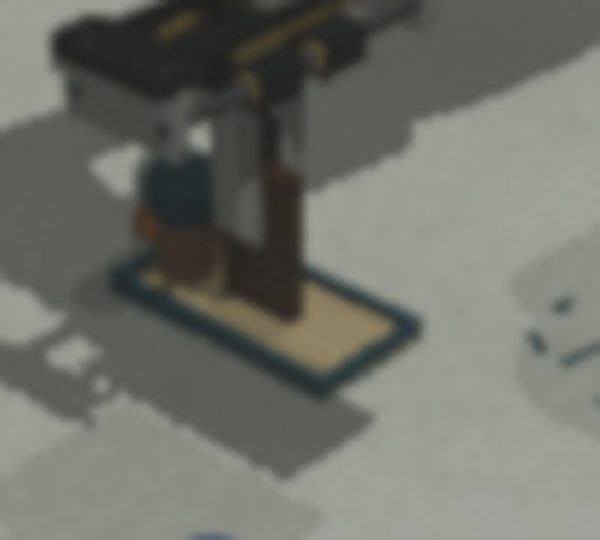

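The tray is up and level with the ball in its cup at about (300,175). I'll lift to lens height and turn 6° to match the lamp.

```bash
python3 -m crank '0 0 -0.3 -0.3;0 0 -0.7 -0.7;0 0 -1 -1;0 0 -1 -1;0 0 -1 -1;0 0 -1 -1;0 0 -1 -0.7;0 0 -1 -0.3;0 0 -0.8 0;0 0 -0.4 0;0 0 0 0;0 0 0 0;0 0 0 0'; python3 go.py 531 -219.7 196.7
```

```text
time_s: 20.1
tool_pos: [549.7, -90.3, 196.2]
tool_rot: [-180.0, -0.0, 97.0]
force: [0.5, 0.0, -2.0]
grip_width: 11.5
grasp_force: 50.0
t 20.1 pos [549.7 -90.3 196.2] rot [-180.   -0.   97.] shift cm [-12.61  -3.43  -0.06] F [ 0.5  0.  -2. ] w 11.5 g 50.0
```

```bash
python3 -m crank '-0.2 -0.05 0 0;-0.5 -0.15 0 0;-0.8 -0.2 0 0;-1 -0.3 0 0;-1.1 -0.3 0 0;-1.1 -0.3 0 0;-1.1 -0.3 0 0;-1.1 -0.3 0 0;-1.1 -0.3 0 0;-1.1 -0.3 0 0;-1.1 -0.3 0 0;-1 -0.3 0 0;-0.8 -0.2 0 0;-0.4 -0.1 0 0;-0.2 -0.05 -0.05 0;0 0 0 0;0 0 0 0;0 0 0 0;0 0 0 0'; python3 go.py 531 -219.7 196.7
python3 - <<'E'
from h import *
a,b=ctrl.snapshot("top"),ctrl.snapshot("scene")
cv2.imwrite("pics/j.png",np.hstack([cv2.resize(a[180:290,330:480],None,fx=2.6,fy=2.6),cv2.resize(b[90:200,210:360],None,fx=2.6,fy=2.6)]))
print("scene spot",proj("scene",(537,-269.3,200)),"top",proj("top",(537,-269.3,200)))
print(blobs(b,(80,60,0),(115,255,255),(255,115,310,165),20))
v=blobs(b,(115,90,40),(150,255,255),(220,105,270,150));print(v)
E
```

```text
time_s: 22.48
tool_pos: [531.0, -219.5, 197.2]
tool_rot: [180.0, -0.0, 97.0]
force: [-0.2, -0.5, -2.4]
grip_width: 11.8
grasp_force: 50.0
t 22.48 pos [ 531.  -219.5  197.2] rot [180.  -0.  97.] shift cm [-0.02 -0.01  0.05] F [-0.2 -0.5 -2.4] w 11.8 g 50.0
scene spot [272.07591571 134.71606128] top [407.07822615 231.59146141]
[(array([271.7, 134.5]), array([13, 15,  9, 10, 67], dtype=int32))]
[(array([251.8, 129.2]), array([ 25,  14,  15,  21, 229], dtype=int32))]
```

View pics/j.png

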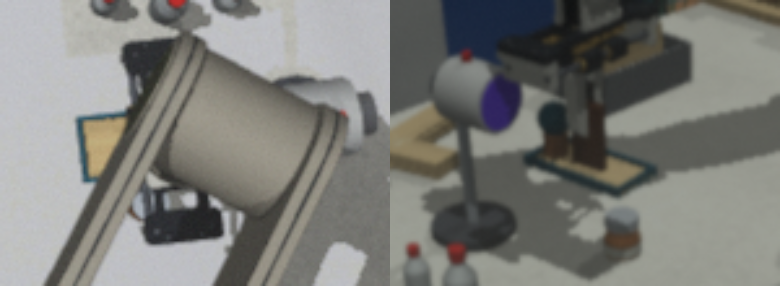

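The ball sits in its cup in front of the lens at (271.7,134.5), where the spot should appear at (272.1,134.7). The tray is level and clear of the lamp, so I'm handing in.

```bash
python3 -c "
from plant import ctrl
print(ctrl.observe()['qd'].round(2)); print(ctrl.close_job())"
```

```text
[-0.11  0.06  0.06 -0.08  0.01 -0.04]
the job is handed in; nothing more can be done
None
```

I handed the job in at about 22.6 s of the 61 s limit, with the arm holding the tray level and still and the teal ball in its cup in front of the UV lens; in the scene view the ball was within 1 px of where the lamp spot should appear, and no verdict was returned.

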